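# Build the pressing stack for two notebooks

### The job

Put the two freshly bound notebooks to press on the grey steel plate: the large notebook on the plate, the wooden pressing board on it, the small notebook on the board, and the iron weight on top with its handle up. Make it a neat, upright stack, every piece centred on the one below with its long side parallel to the long side of the plate, and do not knock over the jar of brushes.

Things in the scene. Friction and masses are not known exactly. Their poses are not given: they have to be found in the camera images.
- press_plate: Pressing plate: flat grey-painted steel plate, 160 (x) x 110 (y) x 12 (z) mm, fixed to the table. Origin at the centre of its underside; x along its long side, z up; top face at z = 12 mm.
- large_notebook: Large notebook: rigid, closed, olive-brown marbled cover, white page edges, dark spine strip along one long side; 120 (x) x 64 (y) x 24 (z) mm, 0.10 to 0.21 kg. Origin at the centre of its underside; x along its long side, z up. Lies flat on the table at the start, right way up. It may end either way round.
- pressing_board: Pressing board: plain pale wooden slab, 126 (x) x 60 (y) x 12 (z) mm, 0.07 kg. Origin at the centre of its underside; x along its long side, z up. Lies flat on the table at the start, right way up. It may end either way round.
- small_notebook: Small notebook: like the large one but smaller, 90 (x) x 52 (y) x 16 (z) mm, 0.04 to 0.09 kg. Origin at the centre of its underside; x along its long side, z up. Lies flat on the table at the start, right way up. It may end either way round.
- weight: Iron weight: dark steel block 80 (x) x 46 (y) x 28 (z) mm with an upright flat handle on its middle, 46 mm long (x), 14 mm thick (y), rising from the block's top at z = 28 mm to z = 62 mm; 0.68 to 0.92 kg. Origin at the centre of its underside; x along its long side, z up. Stands on the table at the start, handle up. It may end either way round.
- brush_jar: Jar of brushes, not to be knocked over: loose white round jar, 60 mm across, 75 mm high, brush handles leaning out up to 133 mm high. Origin at the centre of its underside; z up. It stands beyond the middle of the work area.

How it is judged:
By the outcome, as a careful person would: the job done as asked, in the order asked, and still so for the second after the job is handed in, with the robot touching nothing.
It also fails if it takes over 115 s, if anything falls off the work surface, if the arm or the gripper's body presses on something with over 40 N, if the wrist force passes 120 N, or if a joint passes its speed limit or range.

### The arm

A 6-joint arm with a two-finger parallel gripper is mounted at the origin on the work surface. World frame = base frame: x ahead of the robot, y to its left, z up, the work surface at z = 0. Lengths are in m, angles in rad, forces in N, time in s.
With the tool pointing down it reaches from about 0.275 to 0.875 m from the base axis. Payload 12.5 kg.
Tool frame: the origin (TCP) lies on the front face of the gripper's body, between the roots of the fingers; the fingertips stand 73 mm ahead of it and the grasp point (between the pads) lies 54 mm ahead of it; z points along the fingers, y is the line along which they close (so a half turn about z gives the same grasp; the last joint's range is limited). The gripper opens to 85 mm and grips with 20 to 120 N. Pads are 22 mm wide; open, the fingers measure 114 mm over their backs; the gripper's body (76 mm by 85 mm) begins 54 mm behind the grasp point. The pads swing forward as they close: fully open they stand 13 mm farther back than shut.
Start: joints at [-1.306, 0.351, 1.652, -0, 1.139, -0.085], TCP at [0.189, -0.517, 0.304] pointing down, gripper open.
Joint ranges: [-2.75, 2.75], [-0.79, 2.1], [0.01, 2.65], [-1.57, 4.71], [0.07, 3.14], [-2.87, 2.87]. Speed limits (rad/s): [2.22, 2.22, 2.79, 3.14, 3.14, 3.14].

### API

Orientations are given as [roll, pitch, yaw] about the fixed x, y, z axes, in that order (R = Rz(yaw) Ry(pitch) Rx(roll)).
In Python, from bench import env, hand, planner, optics, ticket, readout gives the robot as it stands. The module is installed in compiled form; this text tells all that it offers. Calls block until the motion is done:
- env.move_pose(position, orientation): joint-space move of the TCP to a pose.
- env.line_to(position, attitude=None, speed=0.15, guard=None): straight line of the TCP; attitude=None keeps the orientation; speed is the mean speed in m/s. With guard (N) it stops when the force on the tool has changed by that much, and returns True; else False.
- env.move_joints(angles): joint-space move.
- hand.move_gripper(opening, newtons=None): finger opening in m; newtons is the grip in N (None keeps the last); returns when the fingers have stopped.
- env.hold(seconds).
- planner.inverse_kinematics(position, orientation): joint angles nearest the present ones, or None.
- optics.snapshot(name): name is "scene" or "top" or "wrist"; returns the picture (384x512x3 uint8, red, green, blue); there is no depth.
- optics.get_calibration(name): a dict with "intrinsics" (3x3 intrinsics, pixels), "camera_from_world" (4x4, takes a point from world to camera coordinates). Camera axes: x right, y down, z forward; pixel columns grow to the right and rows downward; lengths in m; the calibration is good to about 2 mm. A picture is of the moment at which its call begins: read the wrist's pose just before it. get_calibration takes no time and is no camera call; for the wrist camera it gives the pose at the moment of the call.
A pose or a line that the arm cannot do raises env.MotionError and nothing moves.
- ticket.sign_off(): hands the job in; it is judged then, once.
Readings, each from a call of its own:
- readout.read_t(): time.
- readout.read_joints(): joint angles.
- readout.read_joint_velocities(): joint speeds.
- readout.read_joint_torque(): joint torques, N m.
- readout.read_tcp_pos(): TCP position.
- readout.read_orientation(): TCP orientation.
- readout.read_wrist_force(): force on the tool from outside, world axes, zero at the start.
- readout.read_ft_torque(): the same for the moment, N m.
- readout.read_width(): finger opening in m.
- readout.read_finger_force(): force on a finger pad.
Only numpy, scipy, OpenCV 4.12 (cv2) and the standard library are available. Lean on these libraries where they do the work, as an engineer would, in place of code of your own. Each camera call takes 0.05 s, during which the arm holds its last target. There are 200 camera calls.

## Working session

There is one attempt and no reset: what is moved stays moved. The work goes in short steps, each a Python script; the robot and the scene stay as the last script left them, time stands still between calls to the robot, and variables do not carry over. Pictures are saved under pics/ and viewed, at most 14 in all, crops included, and the job is handed in when it is done.

```bash
ls; mkdir -p pics; python3 - <<'E'
from bench import env,hand,planner,optics,ticket,readout
import cv2,numpy as np
for n in("top","scene"):
    im=optics.snapshot(n); cv2.imwrite(f"pics/{n}0.png",im[:,:,::-1]); c=optics.get_calibration(n)
    print(n,np.round(c["intrinsics"],1).tolist(),np.round(c["camera_from_world"],3).tolist())
print(readout.read_t(),readout.read_orientation())
E
```

```text
pics
top [[391.8, 0.0, 258.6], [0.0, 391.8, 196.5], [0.0, 0.0, 1.0]] [[0.005, -1.0, -0.01, -0.012], [-0.992, -0.004, -0.122, 0.572], [0.122, 0.011, -0.992, 0.866], [0.0, 0.0, 0.0, 1.0]]
scene [[348.2, 0.0, 258.5], [0.0, 348.2, 188.9], [0.0, 0.0, 1.0]] [[0.723, 0.691, 0.003, -0.391], [0.396, -0.412, -0.821, -0.202], [-0.566, 0.595, -0.571, 1.253], [0.0, 0.0, 0.0, 1.0]]
0.1 [-3.14053548e+00 -1.18153481e-04  3.49814352e-01]
```

View pics/top0.png

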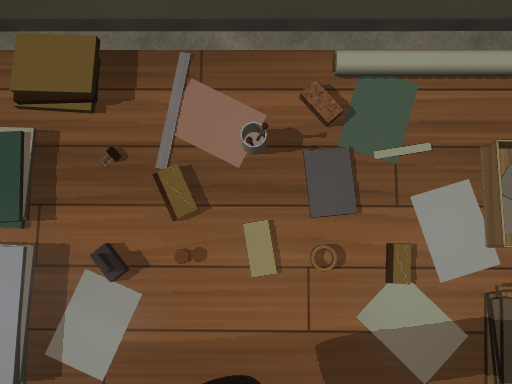

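View pics/scene0.png

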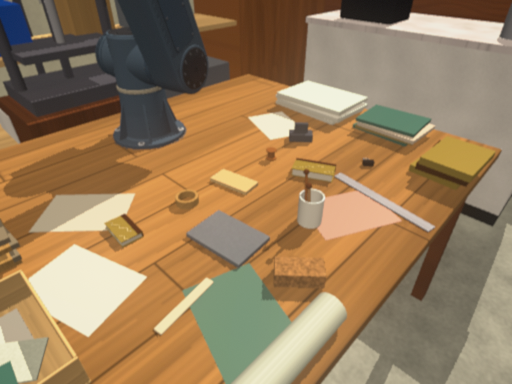

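Both views show large notebook (176,192), board (260,248), plate (330,182), small notebook (400,263), weight (109,262) and jar (253,137) in the top image. Now coarse positions and wrist views.

```bash
cat > h.py <<'E'
from bench import env,hand,planner,optics,ticket,readout
import cv2,numpy as np
def cast(px,c,z):
    K,T=c["intrinsics"],np.array(c["camera_from_world"]);R,t=T[:3,:3],T[:3,3]
    p=np.c_[np.reshape(px,(-1,2)),np.ones(np.size(px)//2)]
    d=(np.linalg.inv(K)@p.T).T@R; o=-R.T@t
    return (o+d*((z-o[2])/d[:,2])[:,None])[:,:2]
def snap(n):
    c=optics.get_calibration(n); return optics.snapshot(n),c
E
python3 - <<'E'
from h import *
c=optics.get_calibration("top")
P=dict(plate=(330,182,.012),large=(176,192,.024),board=(260,248,.012),small=(400,263,.016),weight=(109,262,.028),jar=(253,137,.07))
for k,v in P.items(): print(k,cast(v[:2],c,v[2])[0].round(3))
w=optics.get_calibration("wrist");T=np.linalg.inv(w["camera_from_world"])
print(w["intrinsics"].round(0).tolist(),T.round(3).tolist(),readout.read_tcp_pos(),readout.read_width())
for k in("small","plate","board","large","weight"):
    x,y=cast(P[k][:2],c,P[k][2])[0]
    for yaw in(0,np.pi/2,-np.pi/2,np.pi): print(k,yaw,planner.inverse_kinematics([x,y,.3],[np.pi,0,yaw]))
E
```

```text
plate [ 0.61  -0.178]
large [0.583 0.184]
board [ 0.454 -0.013]
small [ 0.422 -0.334]
weight [0.421 0.331]
jar [0.703 0.003]
[[294.0, 0.0, 251.0], [0.0, 294.0, 191.0], [0.0, 0.0, 1.0]] [[0.342, -0.901, -0.267, 0.256], [-0.94, -0.328, -0.097, -0.491], [-0.0, 0.284, -0.959, 0.373], [0.0, 0.0, 0.0, 1.0]] [ 0.18848085 -0.51646256  0.30340324] 0.08511124379195348
small 0 [-7.56441144e-01  3.34078759e-01  1.68587434e+00 -4.44089210e-16
  1.12163956e+00  8.14355183e-01]
small 1.5707963267948966 [-0.75644114  0.33407876  1.68587434  0.          1.12163956 -0.75644114]
small -1.5707963267948966 [-7.56441144e-01  3.34078759e-01  1.68587434e+00 -4.44089210e-16
  1.12163956e+00  2.38515151e+00]
small 3.141592653589793 [-0.75644114  0.33407876  1.68587434  0.          1.12163956 -2.32723747]
plate 0 [-3.57196693e-01  5.10523606e-01  1.41836949e+00 -4.44089210e-16
  1.21269955e+00  1.21359963e+00]
plate 1.5707963267948966 [-0.35719669  0.51052361  1.41836949  0.          1.21269955 -0.35719669]
plate -1.5707963267948966 [-3.57196693e-01  5.10523606e-01  1.41836949e+00 -4.44089210e-16
  1.21269955e
[... 571 characters left out ...]
.79976628e+00]
large 1.5707963267948966 [ 2.28969949e-01  4.66044021e-01  1.48870356e+00 -4.44089210e-16
  1.18684507e+00  2.28969949e-01]
large -1.5707963267948966 None
large 3.141592653589793 [ 0.22896995  0.46604402  1.48870356  0.          1.18684507 -1.34182638]
weight 0 [ 5.79171567e-01  3.28564584e-01  1.69371047e+00 -4.44089210e-16
  1.11931760e+00  2.14996789e+00]
weight 1.5707963267948966 [ 5.79171567e-01  3.28564584e-01  1.69371047e+00 -4.44089210e-16
  1.11931760e+00  5.79171567e-01]
weight -1.5707963267948966 [ 0.57917157  0.32856458  1.69371047  0.          1.1193176  -2.56242109]
weight 3.141592653589793 [ 0.57917157  0.32856458  1.69371047  0.          1.1193176  -0.99162476]
```

```bash
cat >> h.py <<'E'
def look(x,y,yaw,z=.22,off=.03):
    env.move_pose([x+off*np.cos(yaw),y+off*np.sin(yaw),z],[np.pi,0,yaw])
    env.hold(.15); return snap("wrist")
E
python3 - <<'E'
from h import *
import pickle
P=dict(small=(.422,-.334),plate=(.61,-.178),board=(.454,-.013),large=(.583,.184),weight=(.421,.331))
D={}
for k,(x,y) in P.items():
    D[k]=look(x,y,np.pi/2+np.arctan2(y,x)); cv2.imwrite(f"pics/w_{k}.png",D[k][0][:,:,::-1])
pickle.dump(D,open("D.pkl","wb"))
ims=[cv2.resize(D[k][0],(400,300)) for k in P]
z=np.zeros_like(ims[0])
cv2.imwrite("pics/m1.png",np.vstack([np.hstack(ims[:2]),np.hstack(ims[2:4])])[:,:,::-1])
print(readout.read_t(),readout.read_tcp_pos())
E
```

```text
6.0583 [0.40345354 0.3538944  0.21989174]
```

View pics/m1.png

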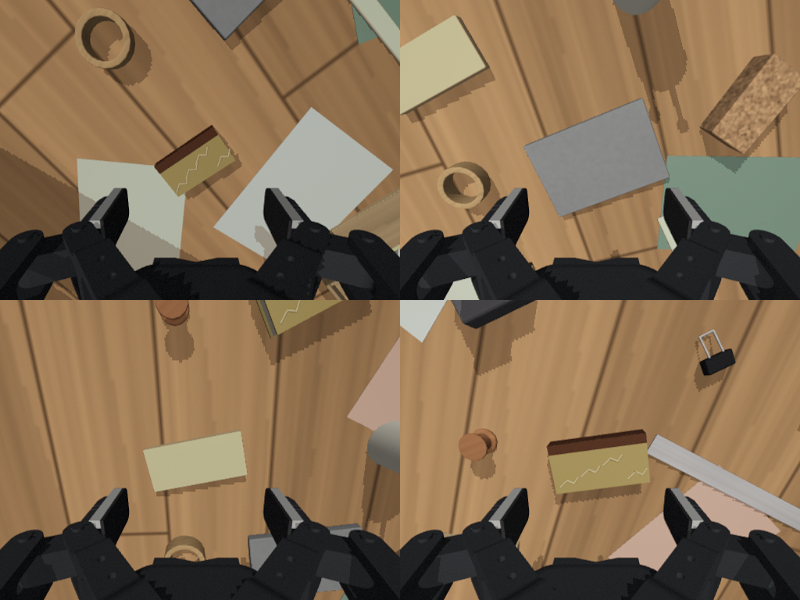

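View pics/w_weight.png

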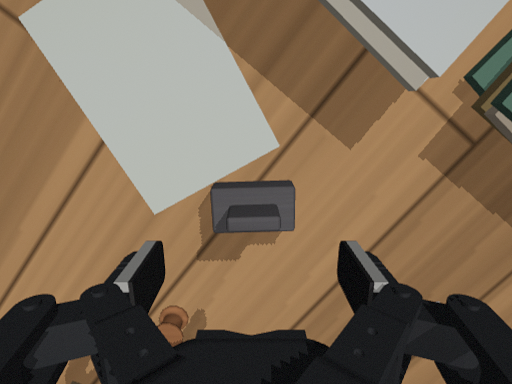

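The montage shows each part clear of neighbours, olive covers with a dark spine strip; the weight (252,205) has its handle up. Next: re-look with each part straight under the camera, so only top faces show, and measure by masks.

```bash
cat >> h.py <<'E'
H=dict(plate=.012,large=.024,board=.012,small=.016,weight=.028)
S=dict(plate=(.16,.11),large=(.12,.064),board=(.126,.060),small=(.09,.052),weight=(.08,.046))
def mask(k,im):
    h,s,v=[a.astype(int) for a in cv2.split(cv2.cvtColor(im,cv2.COLOR_RGB2HSV))]
    m={"large":(s>85)&(h>=20)&(h<35),"small":(s>85)&(h>=20)&(h<35),"board":(s>35)&(s<110)&(h>=20)&(h<35)&(v>110),
       "plate":(s<40)&(v<190)&(v>60),"weight":(s<70)&(v<100)}[k]
    m=m.astype(np.uint8)*255; m[240:]=0
    m=cv2.morphologyEx(m,cv2.MORPH_OPEN,np.ones((3,3)))
    return cv2.morphologyEx(m,cv2.MORPH_CLOSE,np.ones((5,5)))
def rect(k,im,c,z,near):
    "blob of mask k nearest to `near` -> (centre, long side, short side, yaw of long side, contour)"
    best=None
    for q in cv2.findContours(mask(k,im),cv2.RETR_EXTERNAL,cv2.CHAIN_APPROX_NONE)[0]:
        if cv2.contourArea(q)<500: continue
        w=cast(cv2.convexHull(q)[:,0],c,z); r=cv2.minAreaRect((w*1000).astype(np.float32))
        d=np.hypot(*(np.array(r[0])/1000-near))
        if best is None or d<best[0]: best=(d,r,q)
    _,r,q=best; b=cv2.boxPoints(r); e=max(b[1]-b[0],b[2]-b[1],key=np.linalg.norm)
    yaw=np.arctan2(e[1],e[0]); yaw=(yaw+np.pi/2)%np.pi-np.pi/2
    return np.array(r[0])/1000,max(r[1]),min(r[1]),yaw,q
E
python3 - <<'E'
from h import *
import pickle
P=dict(weight=(.421,.331),large=(.583,.184),board=(.454,-.013),plate=(.61,-.178),small=(.422,-.334))
D={};ims=[]
for k,(x,y) in P.items():
    D[k]=im,c=look(x,y,np.pi/2+np.arctan2(y,x),.22,-.072)
    v=im.copy()
    try:
        p,l,s,a,q=rect(k,im,c,H[k],P[k]); print(k,p.round(4),round(l,1),round(s,1),round(a,3),"want",S[k]); cv2.drawContours(v,[q],-1,(255,0,0),1)
    except Exception as e: print(k,e)
    ims.append(v[:260,100:410])
pickle.dump(D,open("D2.pkl","wb"))
print(readout.read_t())
cv2.imwrite("pics/m2.png",np.vstack([np.hstack(ims[:2]),np.hstack(ims[2:4])])[:,:,::-1])
cv2.imwrite("pics/m3.png",cv2.resize(ims[4],None,fx=2,fy=2)[:,:,::-1])
E
```

```text
weight [0.4207 0.336 ] 78.6 44.6 0.696 want (0.08, 0.046)
large [0.5882 0.1824] 119.8 52.2 0.442 want (0.12, 0.064)
board [ 0.4549 -0.0111] 124.3 59.2 0.168 want (0.126, 0.06)
plate [ 0.6654 -0.2099] 313.3 179.5 -0.547 want (0.16, 0.11)
small [ 0.4215 -0.3373] 89.3 40.1 -0.06 want (0.09, 0.052)
11.2667
```

View pics/m2.png

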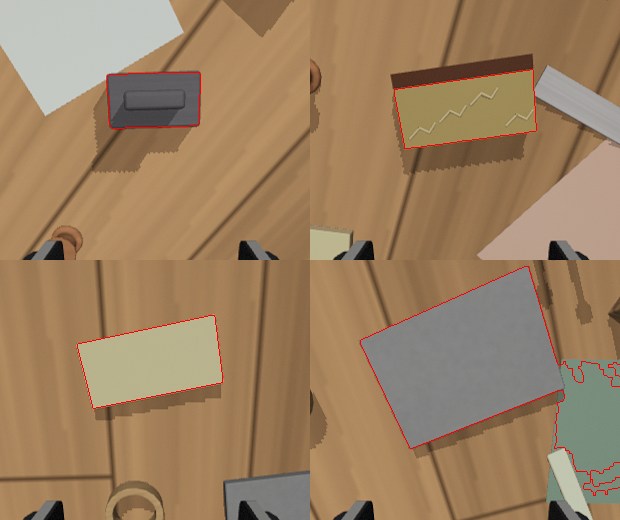

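View pics/m3.png

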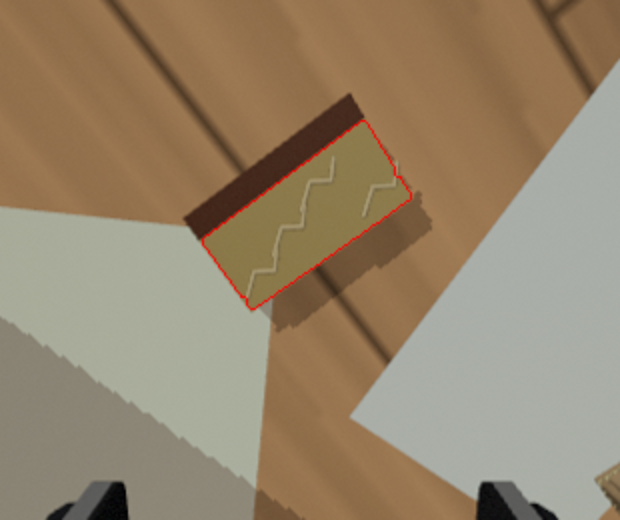

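Masks match the known sizes (spine strip ≈12 mm on the +tool-x side); only the plate mask leaked onto green paper. Fix that and check plans.

```bash
sed -i 's/"plate":(s<40)&(v<190)&(v>60)/"plate":(s<22)\&(v<190)\&(v>60)/' h.py; python3 - <<'E'
from h import *
import pickle
D=pickle.load(open("D2.pkl","rb"))
im,c=D["plate"]; near=np.array((.61,-.178))
p,l,s,a,q=rect("plate",im,c,.012,near); print("plate",p,l,s,a)
h,S_,v=cv2.split(cv2.cvtColor(im,cv2.COLOR_RGB2HSV)); print(cast([[256,110]],c,.012),im[110,256],S_[110,256],S_[140,395])
R={"plate":(*p,a)}
near=dict(weight=(.421,.331),large=(.583,.184),board=(.454,-.013),small=(.422,-.334))
for k in near:
    im,c=D[k];p,l,s,a,q=rect(k,im,c,H[k],near[k])
    if k in("large","small"):
        x=np.array(c["camera_from_world"])[1,:2]*-1 # image up in world
        n=np.array([-np.sin(a),np.cos(a)]); n*=np.sign(n@x); p=p+n*(S[k][1]*1000-s-.8)/2000
    R[k]=(*p,a)
for k in R:
    x,y,a=R[k]; print(k,np.round(R[k],4),"j6 at pick",round(np.pi/2+np.arctan2(y,x)-a,2))
pickle.dump(R,open("R.pkl","wb"))
E
```

```text
plate [ 0.61217004 -0.1774899 ] 158.3165283203125 108.3812484741211 0.09913981
[[ 0.61281769 -0.18260637]] [130 129 129] 2 38
plate [ 0.6122 -0.1775  0.0991] j6 at pick 1.19
weight [0.4207 0.336  0.6961] j6 at pick 1.55
large [0.5858 0.1874 0.4419] j6 at pick 1.44
board [ 0.4549 -0.0111  0.1683] j6 at pick 1.38
small [ 0.4218 -0.3318 -0.06  ] j6 at pick 0.96
```

```bash
cat >> h.py <<'E'
def go(x,y,z,a): env.move_pose([x,y,z],[np.pi,0,a])
def pick(x,y,a,open_,zapp,guard=5,lift=.006,N=40,zmin=.055):
    hand.move_gripper(open_); go(x,y,zapp,a)
    hit=env.line_to([x,y,zmin],speed=.04,guard=guard); zt=readout.read_tcp_pos()[2]
    env.line_to([x,y,zt+lift],speed=.05); hand.move_gripper(0,N)
    print("touch",hit,round(zt,4),"width",readout.read_width(),"finger",readout.read_finger_force(),"t",readout.read_t())
    return zt+lift
E
python3 - <<'E'
from h import *
import pickle
R=pickle.load(open("R.pkl","rb"))
z=pick(*R["large"],.081,.13)
env.line_to([*R["large"][:2],.30],speed=.25)
print(z,readout.read_tcp_pos(),readout.read_width(),readout.read_wrist_force())
im=optics.snapshot("wrist"); cv2.imwrite("pics/g1.png",im[:,:,::-1])
E
```

```text
touch True 0.0613 width 0.06345501229875604 finger 44.66634392738342 t 15.825
0.06726292461014943 [0.58531649 0.18728048 0.29847153] 0.0634460778496998 [ 0.40879212 -0.45536127 -1.36983767]
```

View pics/g1.png

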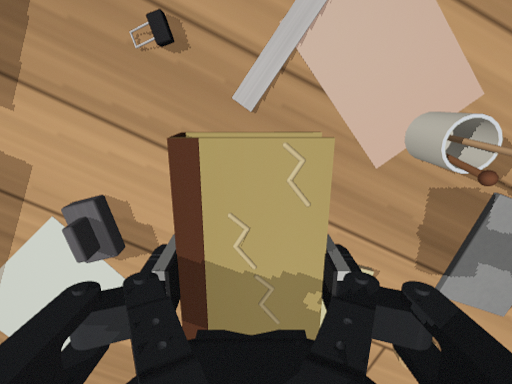

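```bash
cat >> h.py <<'E'
def place(x,y,a,z,rel,guard=4):
    "z: TCP height at which the piece should land; rel: extra opening at release"
    go(x,y,.30,a); env.line_to([x,y,z+.012],speed=.2); env.hold(.3)
    hit=env.line_to([x,y,z-.003],speed=.02,guard=guard); w=readout.read_width()
    print("land",hit,readout.read_tcp_pos()-[x,y,z],"F",readout.read_wrist_force(),"w",w)
    hand.move_gripper(w+rel); env.hold(.1); env.line_to([x,y,.2],speed=.2)
    print("t",readout.read_t())
def check(k,base,near,z,zb):
    im,c=look(*near,np.pi/2+np.arctan2(near[1],near[0]),.25,-.072)
    return im,c
E
python3 - <<'E'
from h import *
import pickle
R=pickle.load(open("R.pkl","rb")); P=R["plate"]
place(*P,.0673+.012,.018)
im,c=check(0,0,P[:2],0,0)
pickle.dump((im,c),open("c1.pkl","wb")); print(readout.read_t())
p,l,s,a,q=rect("plate",im,c,.012,P[:2]); print("plate",p,l,s,a)
p,l,s,a,q2=rect("large",im,c,.036,P[:2]); print("large olive",p,l,s,a)
cv2.drawContours(im,[q,q2],-1,(255,0,0),1); cv2.imwrite("pics/c1.png",im[:,:,::-1])
E
```

```text
land True [-9.70505650e-05  3.16346494e-05  5.00872147e-05] F [-1.44868979  0.24735469  5.59669231] w 0.06347828513281611
t 21.5917
22.975
plate [ 0.61227094 -0.17741449] 158.45703125 108.59285736083984 0.09926665
large olive [ 0.6126532  -0.18273193] 119.3709487915039 51.92380142211914 0.09849441
```

View pics/c1.png

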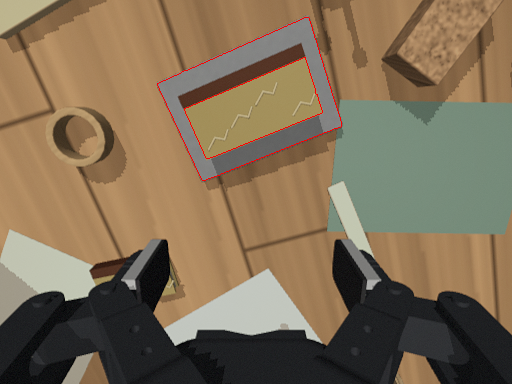

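Notebook sits centred on the plate to within 0.5 mm and 0.001 rad (olive centre at px ~(253,107), plate px ~(250,100)). Now the board.

```bash
python3 - <<'E'
from h import *
import pickle
R=pickle.load(open("R.pkl","rb")); P=R["plate"]; B=R["board"]
z=pick(*B,.073,.12,lift=.006,N=40)
env.line_to([*B[:2],.30],speed=.25); print(readout.read_width(),readout.read_finger_force())
place(*P,z+.036,.012)
im,c=check(0,0,P[:2],0,0); print(readout.read_t())
for k,h in(("plate",.012),("board",.048)):
    p,l,s,a,q=rect(k,im,c,h,P[:2]); print(k,p,l,s,a); cv2.drawContours(im,[q],-1,(255,0,0),1)
cv2.imwrite("pics/c2.png",im[:,:,::-1])
E
```

```text
touch True 0.064 width 0.05868501706230723 finger 41.782801151275635 t 26.375
0.05867824453777219 43.06091845035553
land True [-6.55645906e-05  6.70655682e-06  2.75578268e-04] F [-1.21963658  0.25645095  5.53556928] w 0.05892185958306915
t 31.3
32.6833
plate [ 0.61220807 -0.17737643] 158.5862579345703 108.27262115478516 0.09678233
board [ 0.61185028 -0.1769449 ] 125.18257904052734 59.92193603515625 0.097351074
```

View pics/c2.png

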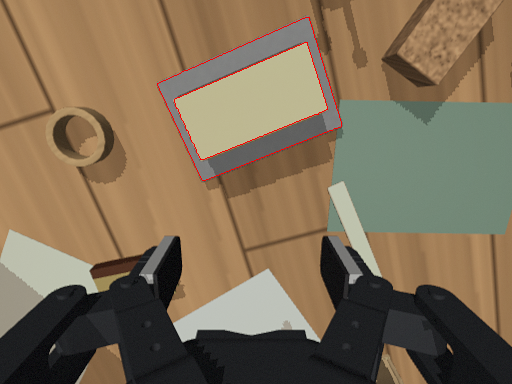

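The board (px ~(251,101)) is centred on the plate within 0.6 mm and aligned. Now the small notebook.

```bash
python3 - <<'E'
from h import *
import pickle
R=pickle.load(open("R.pkl","rb")); P=R["plate"]; B=R["small"]
z=pick(*B,.066,.12,lift=.006,N=30)
env.line_to([*B[:2],.30],speed=.25); print(readout.read_width(),readout.read_finger_force())
place(*P,z+.048,.012)
im,c=check(0,0,P[:2],0,0); print(readout.read_t())
for k,h in(("plate",.012),("small",.064)):
    p,l,s,a,q=rect(k,im,c,h,P[:2]); print(k,p,l,s,a); cv2.drawContours(im,[q],-1,(255,0,0),1)
print("small centre", p+np.array([-np.sin(a),np.cos(a)])*(52-s-.8)/2000)
cv2.imwrite("pics/c3.png",im[:,:,::-1])
E
```

```text
touch True 0.066 width 0.051164975534121054 finger 31.601867079734802 t 35.6833
0.05132741781424625 31.363032460212708
land True [-9.56027722e-05  5.50074477e-05  1.12825405e-05] F [-1.49689383  0.9312657   6.69153302] w 0.05117856114775325
t 40.5167
41.9
plate [ 0.61229779 -0.17740527] 158.52853393554688 108.59032440185547 0.099268794
small [ 0.61245917 -0.18305432] 89.60321044921875 40.544246673583984 0.10063434
small centre [ 0.6119239 -0.1777534]
```

View pics/c3.png

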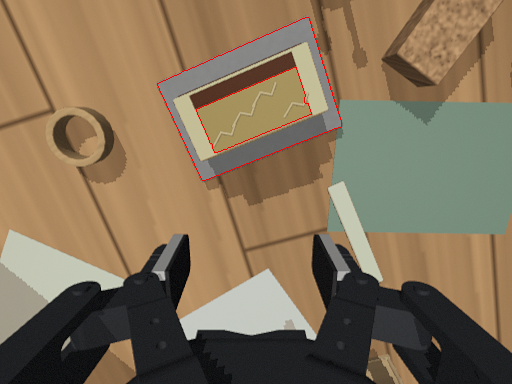

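Small notebook (px ~(252,105)) is centred within 0.6 mm. Now the weight by its handle.

```bash
python3 - <<'E'
from h import *
import pickle
R=pickle.load(open("R.pkl","rb")); P=R["plate"]; B=R["weight"]
z=pick(*B,.036,.15,lift=.005,N=90,zmin=.093)
w=readout.read_width()
if not .010<w<.018: raise SystemExit("bad grasp %g"%w)
env.line_to([*B[:2],.30],speed=.2); print(readout.read_width(),readout.read_wrist_force(),readout.read_finger_force())
im,c=snap("wrist"); cv2.imwrite("pics/g4.png",im[:,:,::-1])
pickle.dump(z,open("z.pkl","wb")); print(z)
E
```

```text
touch True 0.0996 width 0.012812977752271965 finger 87.89095759391785 t 46.2
0.012953373091368365 [ 0.05353754  0.12957245 -7.40898263] 87.80478715896606
0.10459146155816923
```

View pics/g4.png

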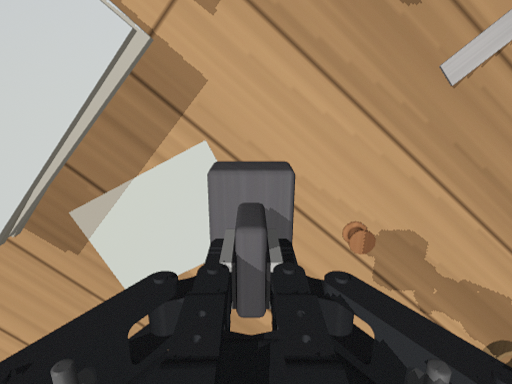

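The weight hangs square in the grip (px ~(251,240)). Place it.

```bash
python3 - <<'E'
from h import *
import pickle
R=pickle.load(open("R.pkl","rb")); P=R["plate"]; z=pickle.load(open("z.pkl","rb"))
place(*P,z+.064,.02)
im,c=look(P[0],P[1],np.pi/2+np.arctan2(P[1],P[0]),.27,-.072); print(readout.read_t())
for k,h in(("plate",.012),("weight",.092)):
    p,l,s,a,q=rect(k,im,c,h,P[:2]); print(k,p,l,s,a); cv2.drawContours(im,[q],-1,(255,0,0),1)
env.move_pose([.35,-.25,.30],[np.pi,0,.7])
s,_=snap("scene")
cv2.imwrite("pics/c4.png",np.hstack([im[:250,100:400],cv2.resize(s[130:290,160:370],None,fx=1.5625,fy=1.5625)])[:,:,::-1])
E
```

```text
land True [-1.84957586e-05 -3.00206533e-05  2.53808706e-05] F [ 0.28170161 -0.2423      5.29380824] w 0.012647104837830577
t 51.7417
53.125
plate [ 0.61222729 -0.17736237] 158.42066955566406 108.3314437866211 0.09793317
weight [ 0.61111578 -0.18564886] 72.94465637207031 28.277645111083984 0.09802818
```

View pics/c4.png

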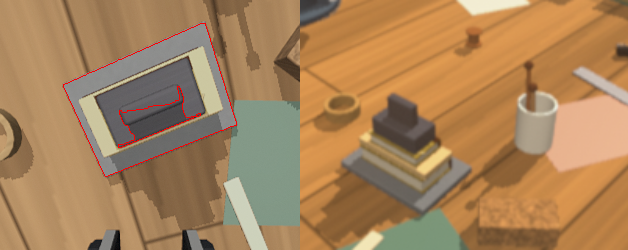

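The stack stands upright and the jar is upright; the weight mask only caught part of the block. One re-measure with a looser threshold.

```bash
sed -i 's/(s<70)&(v<100)/(s<70)\&(v<VW)/; 1i VW=100' h.py; python3 - <<'E'
import h; from h import *
import pickle
P=pickle.load(open("R.pkl","rb"))["plate"]
im,c=look(P[0],P[1],np.pi/2+np.arctan2(P[1],P[0]),.27,-.072)
for t in(105,110,114,118,122):
    h.VW=t; p,l,s,a,q=rect("weight",im,c,.092,P[:2]); print(t,p.round(4),round(l,1),round(s,1),round(a,3))
env.move_pose([.35,-.25,.30],[np.pi,0,.7]); print(readout.read_t())
E
```

```text
105 [ 0.612 -0.177] 78.5 45.3 0.098
110 [ 0.6127 -0.1864] 95.2 64.4 0.105
114 [ 0.6125 -0.1865] 95.7 64.5 0.104
118 [ 0.6125 -0.1865] 95.7 64.5 0.104
122 [ 0.6125 -0.1865] 95.8 64.5 0.103
56.275
```

At threshold 105 the weight measures 78.5 × 45.3 mm at (0.612, -0.177), so it is centred within 0.5 mm and aligned. Higher thresholds take in shadow. Handing in.

```bash
python3 -c "
from h import *
print(ticket.sign_off())"
```

```text
the job is handed in; nothing more can be done
None
```

The stack is built in the order asked and handed in at about 56 s of the 115 s allowed: every piece measured within about 0.6 mm of the plate's centre and parallel to it, the weight's handle is up, and the jar is still standing.

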